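# Slide the remote out from under the tray stack and lay it in its rest

### The job

The remote control is buried at the bottom of the grey desk tray, under a notebook with an ink pad and a standing rubber stamp on it; its end sticks out through the cut-out in the tray's front. Slide it out from under them without touching the pile or toppling the stamp, so that the pile settles flat on the tray's two strips with the stamp still standing on the pad, then lay the remote buttons up, flat in its shallow wooden rest. Leave the stapler, the ink bottle and the binder clip where they are.

Things in the scene. Friction and masses are not known exactly. Their poses are not given: they have to be found in the camera images.
- tray: Grey metal desk tray, fixed, outside 170 (x) x 234 (y) mm, inside 162 x 226; origin under its centre on the desk. Floor 4 mm; side and back (+x) walls 50 high, front (-x) walls 42, with a cut-out down to the floor, 94 mm free, about y = 0. Two rubber strips along x at y = +-68, 14 wide, tops 12 above the desk. Own -x is the way out, roughly to the robot's right.
- remote: Dark remote control, a plain flat bar 193 (x) x 46 (y) x 17 (z) mm (keys stand 2 mm higher), 0.11 kg, buttons on top (+z); origin at the centre of its underside. It starts on the tray's floor (underside 4 mm above the desk) pointing roughly along the tray's x, about 50 to 60 mm of it sticking out in front of the tray's front wall. The two ends count as equal.
- notebook: Spiral notebook with plain beige cover, 210 (x) x 152 (y) x 10 mm thick (the spiral stands 3 mm higher), 0.2 kg, origin at the centre of its underside. It lies on the remote, level, long side across the tray; the tray's front walls hold it back. When the remote goes, it drops 9 mm onto the tray's strips, back edge first.
- ink_pad: Flat blue ink pad tin, 70 (x) x 106 (y) x 16 mm, 0.07 kg, lying on the notebook; origin at the centre of its underside.
- stamp: Rubber stamp with wooden foot 24 x 48 mm and turned black handle, 70 mm high, 0.06 kg, standing on the ink pad; origin at the centre of its foot's underside. Its top starts about 117 mm above the desk.
- rest: Shallow rectangular dish of light wood with a cork floor, the place for the remote, fixed to the desk: 218 (x) x 68 (y) mm outside, inside 206 x 56 mm, floor 4 mm above the desk, rim 10 mm above the desk (6 mm above the floor); origin under its centre on the desk. The remote in it stands 11 mm above the rim.
- stapler_by: Black stapler, 34 (x) x 145 (y) x 47 mm, loose, near the rest; origin at the centre of its underside. Leave alone.
- bottle: Dark square ink bottle with a screw cap, 50 x 50 x 60 mm, closed, loose, beside the remote's way out; origin at the centre of its underside. Leave alone.
- clip: Black binder clip, 22 (x) x 33 (y) x 34 mm, body 16 mm high below its wire loops, loose, beyond the end of the remote's way out; origin at the centre of its underside. Leave alone.
Not all that is in view belongs to the job. Of the things that look like the rest, take the one that is farthest to the robot's right at the start.

How it is judged (in metres and radians):
On the way:
1. The remote is out in front of the tray and the pile has settled flat on the tray's strips, stamp standing (angle between stamp's own z axis and vertical below 0.12 rad and angle between ink_pad's own z axis and vertical below 0.08 rad and angle between notebook's own z axis and vertical below 0.05 rad and z of notebook in the frame of tray below 0.0155 m and horizontal distance between notebook and tray below 0.03 m and horizontal distance between ink_pad and notebook below 0.04 m and horizontal distance between stamp and ink_pad below 0.045 m and z of ink_pad in the frame of notebook above 0.007 m and z of stamp in the frame of ink_pad above 0.012 m and x of remote in the frame of tray below -0.172 m), for 0.2 s.
At the end, for the whole second after the job is handed in: The remote lies flat, buttons up, on the floor of the rest (within 12 mm along and 10 mm across of its centre, 7 degrees in line), still; the notebook flat on the tray's two strips (centre within 30 mm of the tray's), the ink pad flat on it, the stamp upright on the pad, still (angle between stamp's own z axis and vertical below 0.12 rad and angle between ink_pad's own z axis and vertical below 0.08 rad and angle between each of notebook, remote's own z axis and vertical below 0.05 rad and z of notebook in the frame of tray below 0.0155 m and horizontal distance between notebook and tray below 0.03 m and horizontal distance between ink_pad and notebook below 0.04 m and horizontal distance between stamp and ink_pad below 0.045 m and z of ink_pad in the frame of notebook above 0.007 m and z of stamp in the frame of ink_pad above 0.012 m and x of remote in the frame of rest between -0.012 and 0.012 m and y of remote in the frame of rest between -0.01 and 0.01 m and z of remote in the frame of rest below 0.0075 m and angle between the x axis of remote and the x axis of rest, either way round below 0.12 rad and linear speed of each of remote, stamp below 0.02 m/s); the robot touches nothing.
It fails at once if the stamp topples (angle between stamp's own z axis and vertical above 0.7 rad).
It fails at once if the robot touches the notebook, ink pad or stamp (contact force between any of the fingers, the arm and notebook above 0.5 N or contact force between any of the fingers, the arm and ink_pad above 0.5 N or contact force between any of the fingers, the arm and stamp above 0.5 N).
It fails at once if the stapler, ink bottle or binder clip is moved more than 25 mm (distance of any of stapler_by, bottle, clip from where it was at the start of the episode above 0.025 m).
It also fails if it takes over 51 s, if anything falls off the work surface, if the arm or the gripper's body presses on something with over 40 N, if the wrist force passes 120 N, or if a joint passes its speed limit or range.

### The arm

A 6-joint arm with a two-finger parallel gripper is mounted at the origin on a cart in front of the work surface, level with it; the furniture and walls round the work are solid. World frame = base frame: x ahead of the robot, y to its left, z up, the work surface at z = 0. Lengths are in mm, angles in rad, forces in N, time in s.
With the tool pointing down it reaches from about 275 to 750 mm from the base axis. Payload 10.2 kg.
Tool frame: the origin (TCP) lies between the finger pads; the fingertips stand 17 mm ahead of it and the grasp point (between the pads) lies 2 mm behind it (tips_ahead is the distance from the TCP to the fingertips, in mm); z points along the fingers, y is the line along which they close (so a half turn about z gives the same grasp; the last joint's range is limited). The gripper opens to 85 mm and grips with 20 to 120 N. Pads are 22 mm wide; open, the fingers measure 114 mm over their backs; the gripper's body (76 mm by 85 mm) begins 54 mm behind the grasp point. The pads swing forward as they close: fully open they stand 13 mm farther back than shut.
Start: joints at [1.027, 0.313, 1.498, -0, 1.331, -0.223], TCP at [165.559, 498.218, 248.294] pointing down, gripper open.
Joint ranges: [-2.94, 2.94], [-0.97, 2.17], [0.19, 2.56], [-1.23, 4.37], [0.02, 3.11], [-2.88, 2.88]. Speed limits (rad/s): [2.39, 2.39, 3.01, 3.14, 3.14, 3.14].

### API

Orientations are given as a unit quaternion [w, x, y, z].
In Python, from rig import sense, capture, finish_job, boxes_of, tips_ahead gives the robot as it stands.
- The arm moves only by the tool drive_tool, never from a script. Its argument "commands" is text: rows parted by semicolons, each of 7 numbers parted by spaces: the shift along the world's x, y, z in units of 0.1 m (1.0 is 0.1 m), then the turn, a rotation vector about the world's x, y, z in units of pi/4 rad (1.0 is pi/4 rad), then the opening in per cent of the stroke, from 0 (shut) to 100 (fully open). A call has 1 to 20 rows; each row shifts and turns the commanded pose from where the row before left it; what a row does not reach is not made up. A row lasts 1/12 s, in which the tool goes at most 41.7 mm and 7.16 degrees, less where a joint would pass 70% of its speed; a pose out of reach is approached as far as the arm can. A call with a number of a shift or a turn outside -1 to 1 is refused whole. A call with a gripper value outside its range is refused whole. The fingers move at their own pace and stop on an object; "force" is the grip in N (left out, the last holds). Time passes only in rows, so rows that do not move let the fingers close. It gives the time, the measured TCP pose, the force, the opening and the grip force at its end, in the units of the state.
- sense(): the state, without advancing time (a new reading comes with each control period).
- capture(name): name is "scene" or "top"; returns a dict with "pixels" (400x640x3 uint8, blue, green, red), "fov_y" (degrees; the focal length in pixels is half the picture's height over the tangent of half this angle, whatever the lens; pixels are square), "cx", "cy" (the principal point, pixels), "position" and "attitude" of the camera in the world. Camera axes: x right, y down, z forward; pixel columns grow to the right and rows downward; lengths in mm; the calibration is good to about 2 mm. A picture is of the moment at which its call begins. There is no depth.
- finish_job(): hands the job in; it is judged then, once.
Trained networks look in a picture, given as the dict that the camera call returned (one of the last four; its "shot" number tells which), for a name from the list of things; names that differ only in an ending like _2 or _b are one class to them, and where a whole thing is asked for, a point or a joint stands for the part that bears it (a point fixed in the world has none). Each returns a list of dicts, best first, with "confidence" (0 to 1); they miss things now and then, are a little off and sometimes report something else, mostly with a low value. They report only what shows in the picture. A call takes as long as a camera call. They do not tell look-alikes from the thing itself.
- boxes_of(picture, name): "position" ([column, row] in pixels, amid what is visible of it).
The state is a dict: "time_s": time; "joints": joint angles; "dq": joint speeds; "tau": joint torques, N m; "eef_pos": TCP position; "ee_rot": TCP orientation; "force": force on the tool from outside, world axes, zero at the start; "wrist_torque": the same for the moment, N m; "grip_width": opening from 0.0 (shut) to 1.0 (fully open); "grip_force": force on a finger pad.
Only numpy, scipy, OpenCV 4.12 (cv2) and the standard library are available. Lean on these libraries where they do the work, as an engineer would, in place of code of your own. Each camera call takes 0.05 s, during which the arm holds its last target. There are 200 camera calls.

## Working session

There is one attempt and no reset: what is moved stays moved. The work goes in short steps, Python scripts to look and compute and a tool call to move; the robot and the scene stay as the last step left them, time stands still between calls to the robot, and variables do not carry over. Pictures are saved under pics/ and viewed, at most 10 in all, crops included, and the job is handed in when it is done.

Besides the shell and the picture viewer there is one more tool, called as a command line: name --argument value ..., lists and objects as JSON in quotes. drive_tool: Moves the arm, as the interface text tells. Shifts and turns lie within -1 to 1; 1 stands for 0.1 m of shift or pi/4 rad of turn. Its arguments: {"type":"object","properties":{"commands":{"type":"string"},"force":{"type":"number"}},"required":["commands"]}

```bash
mkdir -p pics; ls; cat > h.py <<'E'
import numpy as np, cv2
from scipy.spatial.transform import Rotation as R
def K(p):
    h=p["pixels"].shape[0]; return h/2/np.tan(np.radians(p["fov_y"])/2)
def rot(p):
    a=np.array(p["attitude"],float)
    return a if a.shape==(3,3) else R.from_quat([a[1],a[2],a[3],a[0]]).as_matrix()
def unproj(p,uv,z):
    d=rot(p)@np.array([(uv[0]-p["cx"])/K(p),(uv[1]-p["cy"])/K(p),1.])
    c=np.array(p["position"],float); return c+d*(z-c[2])/d[2]
def proj(p,X):
    q=rot(p).T@(np.array(X,float)-np.array(p["position"],float)); return [p["cx"]+K(p)*q[0]/q[2],p["cy"]+K(p)*q[1]/q[2]]
E
python3 - <<'E'
from h import *
from rig import *
import pickle
print(sense())
for n in("top","scene"):
    p=capture(n); cv2.imwrite(f"pics/{n}0.png",p["pixels"]); pickle.dump(p,open(n+"0.pkl","wb"))
    print(n,{k:v for k,v in p.items() if k!="pixels"})
    for o in("remote","rest","tray","notebook","stamp","bottle","clip","stapler_by"):
        print(o,[(np.round(b["position"]).tolist(),round(b["confidence"],2),unproj(p,b["position"],10)[:2].round().tolist()) for b in boxes_of(p,o)])
E
```

```text
pics
{'time_s': 0.0, 'joints': array([ 1.02658844e+00,  3.13429871e-01,  1.49843201e+00, -2.85807840e-05,
        1.33097996e+00, -2.23430776e-01]), 'dq': array([-0.0008685 , -0.00095557, -0.00051805,  0.00029617,  0.00067354,
        0.00072947]), 'tau': array([-1.67985195e-04, -4.12262607e+01, -2.59742260e+01, -1.91755475e-04,
        4.12581110e-03,  9.03401258e-06]), 'eef_pos': array([165.44512531, 498.00602074, 247.74726816]), 'ee_rot': array([-2.21017413e-04,  1.59698396e-01,  9.87165656e-01, -5.84342906e-04]), 'force': array([ 0.97610164,  0.96248231, -0.38688413]), 'wrist_torque': array([-0.03454734, -0.0033004 ,  0.05498892]), 'grip_force': 0.0, 'grip_width': 1.0013884876656027}
top {'fov_y': 53.13421499939652, 'cx': 319.1677681608698, 'cy': 195.82844607171472, 'position': array([ 323.26577238,  -55.12767209, 1024.22585519]), 'attitude': array([ 0.08541479, -0.68517646,  0.71796618, -0.08810282]), 'shot': 1}
remote [([162.0, 204.0], 0.65, [576.0, 344.0]), ([233.0, 203.0], 0.6, [570.0, 159.0])]
rest [([297.0, 291.0], 0.94, [339.0, 0.0]), ([394.0, 175.0], 0.91, [625.0, -267.0]
[... 292 characters left out ...]
([205.0, 207.0], 0.61, [561.0, 233.0])]
scene {'fov_y': 42.40267468027128, 'cx': 317.61081976753195, 'cy': 198.64386720450022, 'position': array([-408.90273096, -664.34136789,  597.1811504 ]), 'attitude': array([-0.47212663,  0.74005322, -0.40498289,  0.25574702]), 'shot': 2}
remote [([259.0, 195.0], 0.55, [582.0, 166.0])]
rest [([250.0, 246.0], 0.96, [353.0, 11.0]), ([413.0, 229.0], 0.61, [625.0, -267.0])]
tray [([216.0, 197.0], 0.59, [506.0, 256.0])]
notebook [([242.0, 186.0], 0.94, [605.0, 247.0])]
stamp [([229.0, 168.0], 0.5, [691.0, 373.0])]
bottle [([315.0, 190.0], 0.91, [688.0, 53.0]), ([233.0, 183.0], 0.26, [605.0, 281.0])]
clip []
stapler_by [([446.0, 277.0], 0.63, [470.0, -404.0])]
```

View pics/top0.png

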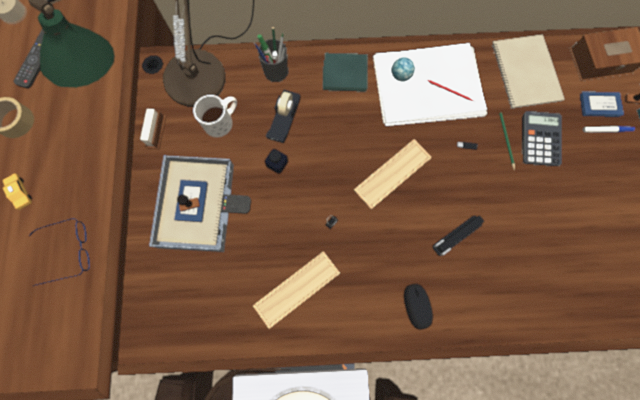

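View pics/scene0.png

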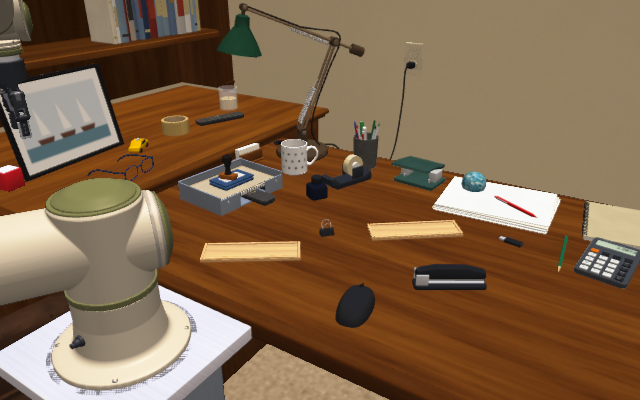

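The top view shows the tray with its pile at (192,203), and the remote's end poking out right at (237,204). The bottle is at (276,160) and the clip at (331,221). There are two rests, at (297,291) (y≈0) and (394,175) (y≈-267). The one at (394,175) is farthest to the robot's right, so it fits the description. I'll confirm it in an enlarged crop and measure.

```bash
python3 - <<'E'
from h import *
import pickle
p=pickle.load(open("top0.pkl","rb")); im=p["pixels"]
c=im[130:260,140:440]; cv2.imwrite("pics/c1.png",cv2.resize(c,(798,346),interpolation=cv2.INTER_CUBIC))
c=im[180:230,215:285]; cv2.imwrite("pics/c2.png",cv2.resize(c,(784,560),interpolation=cv2.INTER_CUBIC))
m=np.zeros(im.shape[:2],np.uint8); hsv=cv2.cvtColor(im,cv2.COLOR_BGR2HSV)
m=cv2.inRange(hsv,(10,40,150),(30,200,255))
m[:, :340]=0; m[:,440:]=0; m[:130]=0; m[215:]=0
cs,_=cv2.findContours(m,cv2.RETR_EXTERNAL,cv2.CHAIN_APPROX_NONE); k=max(cs,key=cv2.contourArea)
W=np.array([unproj(p,q[0],10)[:2] for q in k],np.float32)
print(cv2.contourArea(k),cv2.minAreaRect(W))
E
```

```text
2053.5 ((631.1500244140625, -262.87677001953125), (71.63726806640625, 220.81678771972656), 37.621864318847656)
```

View pics/c1.png

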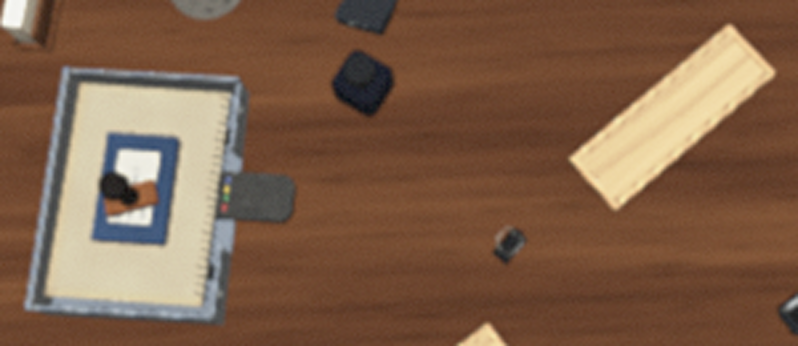

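View pics/c2.png

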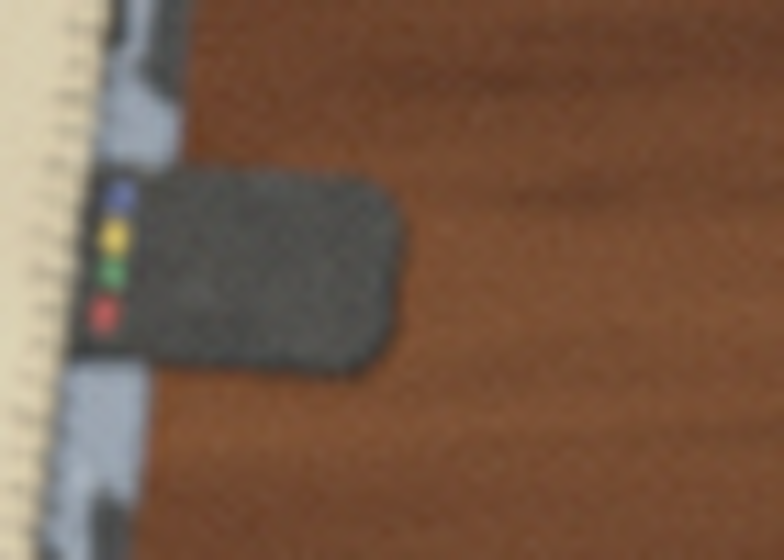

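The crop confirms the upper right rest as a plain shallow dish, with corners at about (414,139), (432,157), (372,209) and (354,189). The remote's tip is clear, at columns 229-251 and rows 195-213. Next I'll compute the poses.

```bash
python3 - <<'E'
from h import *
from rig import *
import pickle
from scipy.optimize import least_squares
print("tips",tips_ahead if not callable(tips_ahead) else tips_ahead())
p=pickle.load(open("top0.pkl","rb")); s=pickle.load(open("scene0.pkl","rb"))
def C(pts,z,o=(215,180),k=11.2): return np.array([unproj(p,(o[0]+(x+.5)/k-.5,o[1]+(y+.5)/k-.5),z)[:2] for x,y in pts])
r=C([(180,168),(370,178),(150,360),(330,375),(405,215),(395,340)],21); print(r.round(1))
d=(r[1]-r[0])/np.linalg.norm(r[1]-r[0])+(r[3]-r[2])/np.linalg.norm(r[3]-r[2]); print("remote dir deg",np.degrees(np.arctan2(d[1],d[0])), "mid",((r[0]+r[1])/2+(r[2]+r[3])/2)/2,"tip",(r[4]+r[5])/2)
k=2.66
t=C([(66,68),(243,77),(220,322),(26,308)],46,(140,130),k); print("tray",t.round(),t.mean(0).round(1)); e=t[3]-t[0]; print(np.degrees(np.arctan2(*(e[::-1]))),[np.linalg.norm(t[i]-t[i-1]).round() for i in range(4)])
q=C([(730,24),(776,72),(616,210),(569,158)],10,(140,130),k); print("rest",q.round(),q.mean(0).round(1))
print("clip",C([(510,243)],15,(140,130),k),"bottle",C([(357,90)],5,(140,130),k),C([(360,67)],60,(140,130),k))
# rest in scene
for n,P,b in(("top",p,(340,440,130,215)),("scene",s,(360,470,210,245))):
    hsv=cv2.cvtColor(P["pixels"],cv2.COLOR_BGR2HSV); m=cv2.inRange(hsv,(10,40,140),(30,190,255)); M=np.zeros_like(m); M[b[2]:b[3],b[0]:b[1]]=m[b[2]:b[3],b[0]:b[1]]
    cs,_=cv2.findContours(M,cv2.RETR_EXTERNAL,cv2.CHAIN_APPROX_NONE); c=max(cs,key=cv2.contourArea)
    o=cv2.convexHull(c)[:,0].astype(float)
    def sil(v):
        a=v[2];X=[]
        for i,j in((1,1),(1,-1),(-1,-1),(-1,1)):
            for z in(0,10): X.append(proj(P,[v[0]+i*109*np.cos(a)-j*34*np.sin(a),v[1]+i*109*np.sin(a)+j*34*np.cos(a),z]))
        return cv2.convexHull(np.array(X,np.float32))
    f=lambda v:[cv2.pointPolygonTest(sil(v),(float(x),float(y)),True) for x,y in o]
    R_=least_squares(f,[628,-265,np.radians(-52)],diff_step=1e-3,loss="soft_l1"); print(n,R_.x[:2].round(1),np.degrees(R_.x[2]).round(1),R_.cost.round(1),len(o))
E
```

```text
tips 17.0
[[589.2 164. ]
 [584.8 120.1]
 [544.1 170.5]
 [538.7 129.4]
 [575.6 112. ]
 [546.2 114.5]]
remote dir deg -96.65713460089542 mid [564.20366918 145.97336167] tip [560.88249799 113.25866349]
tray [[696. 330.]
 [678. 158.]
 [442. 177.]
 [463. 356.]] [569.8 255.5]
173.70868034072376 [np.float64(234.0), np.float64(173.0), np.float64(237.0), np.float64(180.0)]
rest [[ 725. -330.]
 [ 671. -370.]
 [ 537. -198.]
 [ 592. -156.]] [ 631.4 -263.6]
clip [[508.54511141 -93.21453286]] bottle [[673.98360656  52.07511807]] [[678.14798403  42.97511403]]
top [ 632.9 -263.6] -52.4 1.4 17
scene [ 635.2 -264.9] -53.1 0.8 12
```

drive_tool --commands "0.249 -0.225 0 0 0 -0.1086 100;0.249 -0.225 0 0 0 -0.1086 100;0.249 -0.225 0 0 0 -0.1086 100;0.249 -0.225 0 0 0 -0.1086 100;0.249 -0.225 0 0 0 -0.1086 100;0.249 -0.225 0 0 0 -0.1086 100;0.249 -0.225 0 0 0 -0.1086 100;0.249 -0.225 0 0 0 -0.1086 100;0.249 -0.225 0 0 0 -0.1086 100;0.249 -0.225 0 0 0 -0.1086 100;0.249 -0.225 0 0 0 -0.1086 100;0.249 -0.225 0 0 0 -0.1086 100;0.249 -0.225 0 0 0 -0.1086 100;0.249 -0.225 0 0 0 -0.1086 100;0.249 -0.225 0 0 0 -0.1086 100;0.249 -0.225 0 0 0 -0.1086 100;0 0 0 0 0 0 100;0 0 0 0 0 0 100"

```text
time_s: 2.4
eef_pos: [564.6, 137.1, 247.7]
ee_rot: [-0.0, 0.747, 0.665, -0.0]
force: [-0.4, 1.0, 0.1]
grip_width: 0.996
grip_force: 0.0
```

drive_tool --commands "0 0.01 -0.2 0 0 0 100;0 0 -0.2 0 0 0 100;0 0 -0.2 0 0 0 100;0 0 -0.2 0 0 0 100;0 0 -0.2 0 0 0 100;0 0 -0.2 0 0 0 100;0 0 -0.2 0 0 0 100;0 0 -0.2 0 0 0 100;0 0 -0.2 0 0 0 100;0 0 -0.2 0 0 0 100;0 0 -0.1 0 0 0 100;0 0 -0.1 0 0 0 100;0 0 -0.06 0 0 0 100;0 0 0 0 0 0 100;0 0 0 0 0 0 100"

```text
time_s: 3.65
eef_pos: [564.2, 139.4, 22.9]
ee_rot: [0.0, 0.746, 0.666, 0.0]
force: [-0.0, -0.5, 0.1]
grip_width: 1.001
grip_force: 0.0
```

```bash
python3 - <<'E'
from h import *
from rig import *
print(sense()["eef_pos"],sense()["force"])
p=capture("scene"); cv2.imwrite("pics/s1.png",cv2.resize(p["pixels"][130:250,150:350],(800,480),interpolation=cv2.INTER_CUBIC))
E
```

```text
[564.22813294 139.37850681  22.86632191] [-0.01034567 -0.4784217   0.14195129]
```

View pics/s1.png

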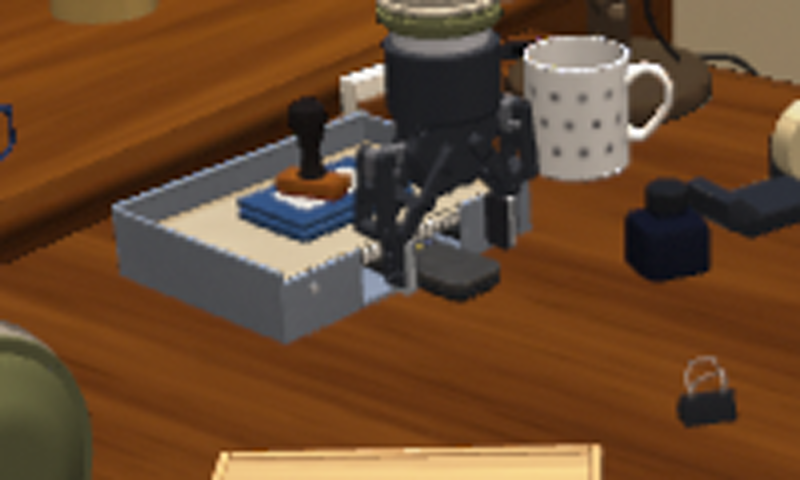

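The fingers straddle the remote's end, at crop (455,265), clear of the wall and notebook. I'll close the gripper.

drive_tool --commands "0 0 -0.02 0 0 0 80;0 0 0 0 0 0 60;0 0 0 0 0 0 30;0 0 0 0 0 0 30;0 0 0 0 0 0 30;0 0 0 0 0 0 30;0 0 0 0 0 0 30;0 0 0 0 0 0 30" --force 50

```text
time_s: 4.37
eef_pos: [564.4, 139.2, 21.1]
ee_rot: [0.0, 0.746, 0.665, 0.0]
force: [-0.1, 0.8, 5.5]
grip_width: 0.527
grip_force: 53.5
```

drive_tool --commands "0 0 0.01 0 0 0 30;-0.003 -0.025 0 0 0 0 30;-0.006 -0.05 0 0 0 0 30;-0.006 -0.05 0 0 0 0 30;-0.006 -0.05 0 0 0 0 30;-0.006 -0.05 0 0 0 0 30;-0.006 -0.05 0 0 0 0 30;-0.006 -0.05 0 0 0 0 30;-0.006 -0.05 0 0 0 0 30;-0.006 -0.05 0 0 0 0 30;-0.006 -0.05 0 0 0 0 30"

```text
time_s: 5.28
eef_pos: [558.1, 91.5, 21.2]
ee_rot: [-0.0, 0.747, 0.665, 0.0]
force: [0.9, 6.1, -1.1]
grip_width: 0.523
grip_force: 52.7
```

```bash
python3 - <<'E'
from h import *
from rig import *
p=capture("scene"); cv2.imwrite("pics/s2.png",cv2.resize(p["pixels"][130:250,150:350],(800,480),interpolation=cv2.INTER_CUBIC))
E
```

```text
(no output)
```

View pics/s2.png

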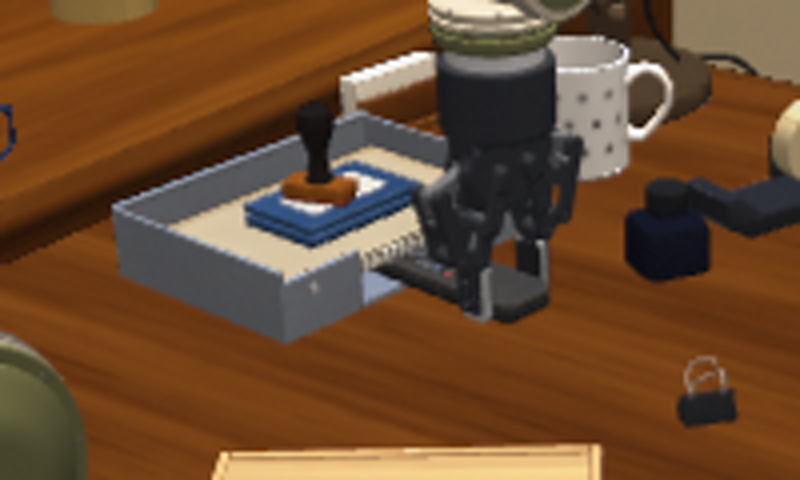

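The remote is half out at crop (440,275) and the stamp still stands at (315,145). I'll keep pulling at the same pace.

drive_tool --commands "-0.003 -0.025 0 0 0 0 30;-0.006 -0.05 0 0 0 0 30;-0.006 -0.05 0 0 0 0 30;-0.006 -0.05 0 0 0 0 30;-0.006 -0.05 0 0 0 0 30;-0.006 -0.05 0 0 0 0 30;-0.006 -0.05 0 0 0 0 30;-0.006 -0.05 0 0 0 0 30;-0.006 -0.05 0 0 0 0 30;-0.006 -0.05 0 0 0 0 30;-0.006 -0.05 0 0 0 0 30;-0.006 -0.05 0 0 0 0 30;-0.006 -0.05 0 0 0 0 30;-0.006 -0.05 0 0 0 0 30;-0.006 -0.05 0 0 0 0 30"

```text
time_s: 6.58
eef_pos: [549.4, 18.6, 21.3]
ee_rot: [-0.0, 0.747, 0.665, -0.0]
force: [0.0, 0.8, -0.9]
grip_width: 0.526
grip_force: 52.8
```

drive_tool --commands "-0.006 -0.05 0 0 0 0 30;-0.006 -0.05 0 0 0 0 30;-0.006 -0.05 0 0 0 0 30;-0.006 -0.05 0 0 0 0 30;-0.006 -0.05 0 0 0 0 30;-0.006 -0.05 0 0 0 0 30;-0.003 -0.025 0 0 0 0 30;0 0 0 0 0 0 30;0 0 0 0 0 0 30;0 0 0 0 0 0 30"

```text
time_s: 7.42
eef_pos: [545.7, -13.1, 21.3]
ee_rot: [-0.0, 0.746, 0.665, -0.0]
force: [0.4, 0.4, -0.6]
grip_width: 0.525
grip_force: 52.8
```

```bash
python3 - <<'E'
from h import *
from rig import *
p=capture("scene"); a=cv2.resize(p["pixels"][130:250,150:350],(500,300),interpolation=cv2.INTER_CUBIC)
p=capture("top"); b=cv2.resize(p["pixels"][130:280,140:390],(500,300),interpolation=cv2.INTER_CUBIC)
cv2.imwrite("pics/s3.png",np.vstack([a,b]))
E
```

```text
(no output)
```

View pics/s3.png

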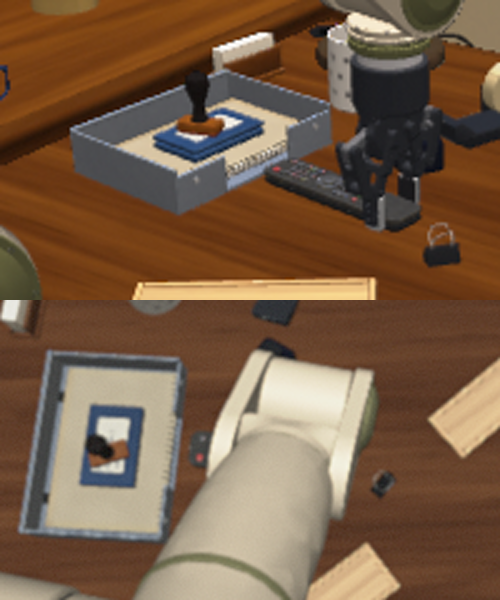

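The pile lies flat with the stamp upright, and the remote is clear of the tray. I'll set it down and regrasp at its centre.

drive_tool --commands "0 0 -0.02 0 0 0 30;0 0 -0.01 0 0 0 30;0 0 0 0 0 0 80;0 0 0 0 0 0 80;0 0 0 0 0 0 80;0 0 0.1 0 0 0 80;0 0 0.2 0 0 0 80;0 0 0.2 0 0 0 80;0.027 0.233 0 0 0 0 80;0.027 0.233 0 0 0 0 80;0.027 0.233 0 0 0 0 80;0 0 0 0 0 0 80;0 0 0 0 0 0 80"

```text
time_s: 8.6
eef_pos: [553.9, 57.3, 69.0]
ee_rot: [0.0, 0.746, 0.666, 0.0]
force: [0.3, 0.0, -0.2]
grip_width: 0.803
grip_force: 0.0
```

```bash
python3 - <<'E'
from h import *
from rig import *
e=sense()["eef_pos"]; print(e)
p=capture("scene"); im=p["pixels"]
c=proj(p,[546,20,10]); x0,y0=int(c[0])-70,int(c[1])-50
print(x0,y0,"pred ends",[np.round((np.array(proj(p,[546-2+a*.116*1,-13-25+a*.993,17]))-[x0,y0])*5.6).tolist() for a in(0,96.5,193)])
cv2.imwrite("pics/s4.png",cv2.resize(im[y0:y0+100,x0:x0+140],None,fx=5.6,fy=5.6,interpolation=cv2.INTER_CUBIC))
E
```

```text
[553.86991679  57.28322663  68.96325911]
225 162 pred ends [[499.0, 302.0], [338.0, 242.0], [191.0, 188.0]]
```

View pics/s4.png

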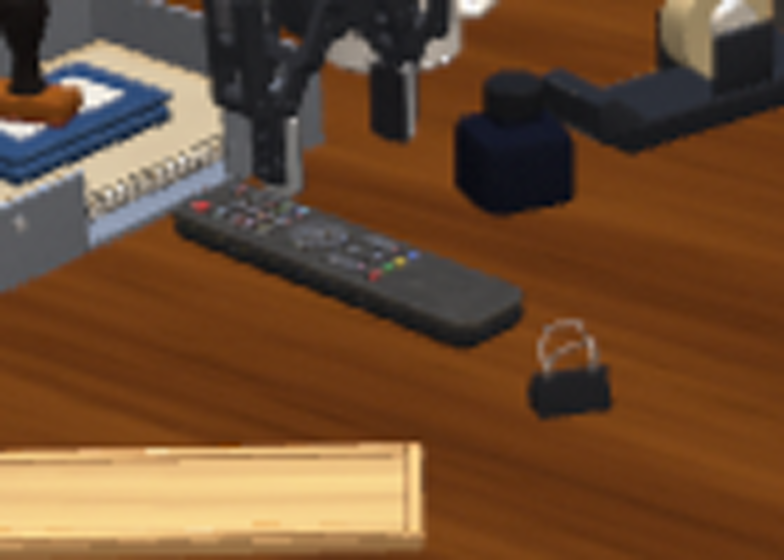

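The remote lies buttons up on the desk, with crop corners about (178,212) and (522,295), and the pile and clip are intact. I'll fit its pose from the silhouette.

```bash
cat > fit.py <<'E'
from h import *
from scipy.optimize import least_squares
def fit(P,mask,v0,z0,L=193,W=46,H=17):
    cs,_=cv2.findContours(mask,cv2.RETR_EXTERNAL,cv2.CHAIN_APPROX_NONE); c=max(cs,key=cv2.contourArea)
    o=cv2.convexHull(c)[:,0].astype(float)
    # resample hull densely
    q=np.vstack([np.linspace(o[i-1],o[i],10,endpoint=False) for i in range(len(o))])
    def sil(v):
        X=[];a=v[2]
        for i in(1,-1):
            for j in(1,-1):
                for k in((1-14/L*2,1),(1,1-14/W*2)):
                    for z in(z0,z0+H): X.append(proj(P,[v[0]+i*k[0]*L/2*np.cos(a)-j*k[1]*W/2*np.sin(a),v[1]+i*k[0]*L/2*np.sin(a)+j*k[1]*W/2*np.cos(a),z]))
        return cv2.convexHull(np.array(X,np.float32))
    f=lambda v:[cv2.pointPolygonTest(sil(v),(float(x),float(y)),True) for x,y in q]
    r=least_squares(f,v0,diff_step=1e-3,loss="soft_l1"); return r.x, r.cost/len(q), cv2.boundingRect(c)
E
python3 - <<'E'
from fit import *
from rig import *
im=cv2.imread("pics/s4.png"); p=capture("scene")
im=p["pixels"]; hsv=cv2.cvtColor(im,cv2.COLOR_BGR2HSV)
M=cv2.inRange(hsv,(0,0,0),(180,255,105)); S=cv2.inRange(hsv,(0,0,0),(180,110,255)); M=M&S
W=np.zeros_like(M)
poly=np.array([[255,199],[258,194],[268,192.5],[280,194],[320,212],[320,222],[312,226],[300,222],[255,206]])
cv2.fillPoly(W,[poly.astype(int)],255); M=cv2.morphologyEx(M&W,cv2.MORPH_CLOSE,np.ones((5,5),np.uint8))
v,c,b=fit(p,M,[554,57,np.radians(83.4)],0); print(v[:2],np.degrees(v[2]),c,b)
E
```

```text
[563.01186875  62.24618223] 82.32389746209256 0.39261312701011347 (255, 192, 63, 32)
```

drive_tool --commands "0 0 -0.2 0 0 0 80;0 0 -0.2 0 0 0 80;0 0 -0.1 0 0 0 80;0 0 0 0 0 0 80;0 0 0 0 0 0 30;0 0 0 0 0 0 30;0 0 0 0 0 0 30;0 0 0 0 0 0 30;0 0 0 0 0 0 30;0 0 0 0 0 0 30;0 0 0.1 0 0 0 30;0 0 0.2 0 0 0 30;0 0 0.2 0 0 0 30;0 0 0.2 0 0 0 30;0 0 0 0 0 0 30" --force 50

```text
time_s: 9.95
eef_pos: [555.5, 56.5, 92.7]
ee_rot: [0.003, 0.746, 0.666, 0.002]
force: [0.7, 0.6, -0.5]
grip_width: 0.522
grip_force: 51.4
```

drive_tool --commands "0.049 -0.2 0 0 0 0.061 30;0.049 -0.2 0 0 0 0.061 30;0.049 -0.2 0 0 0 0.061 30;0.049 -0.2 0 0 0 0.061 30;0.049 -0.2 0 0 0 0.061 30;0.049 -0.2 0 0 0 0.061 30;0.049 -0.2 0 0 0 0.061 30;0.049 -0.2 0 0 0 0.061 30;0.049 -0.2 0 0 0 0.061 30;0.049 -0.2 0 0 0 0.061 30;0.049 -0.2 0 0 0 0.061 30;0.049 -0.2 0 0 0 0.061 30;0.049 -0.2 0 0 0 0.061 30;0.049 -0.2 0 0 0 0.061 30;0.049 -0.2 0 0 0 0.061 30;0.049 -0.2 0 0 0 0.061 30;0 0 0 0 0 0 30;0 0 0 0 0 0 30"

```text
time_s: 11.45
eef_pos: [631.8, -263.9, 87.6]
ee_rot: [-0.001, 0.444, 0.896, 0.0]
force: [0.6, 0.2, -1.9]
grip_width: 0.519
grip_force: 51.3
```

```bash
python3 - <<'E'
from h import *
from rig import *
s=sense(); e=s["eef_pos"]; print(e,s["force"])
p=capture("scene"); im=p["pixels"]; q=capture("top")
a=np.radians(-52.6); d=np.array([np.cos(a),np.sin(a),0])
x0,y0=350,150
print("pred top-face ends at z=87:",[np.round((np.array(proj(p,np.array([e[0],e[1],e[2]-2])+k*96.5*d))-[x0,y0])*5).tolist() for k in(-1,0,1)])
A=cv2.resize(im[y0:y0+110,x0:x0+140],(700,550)[:2],interpolation=cv2.INTER_CUBIC); cv2.imwrite("pics/s5.png",A); cv2.imwrite("pics/t5.png",q["pixels"])
E
```

```text
[ 631.76368019 -263.85393529   87.57427145] [ 0.61340033  0.15328524 -1.85626713]
pred top-face ends at z=87: [[122.0, 252.0], [326.0, 244.0], [528.0, 236.0]]
```

View pics/s5.png

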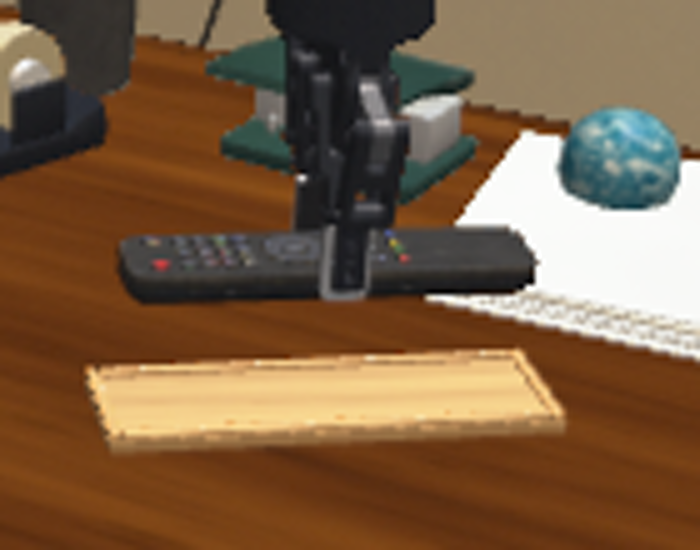

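The remote is held level over the rest at crop (328,265), aligned with it and centred along it. I'll lower it.

drive_tool --commands "0.007 0 -0.1 0 0 0 30;0 0 -0.2 0 0 0 30;0 0 -0.2 0 0 0 30;0 0 -0.1 0 0 0 30;0 0 -0.02 0 0 0 30;0 0 -0.01 0 0 0 30;0 0 -0.01 0 0 0 30;0 0 0 0 0 0 30;0 0 0 0 0 0 30"

```text
time_s: 12.3
eef_pos: [632.9, -262.8, 25.0]
ee_rot: [-0.0, 0.443, 0.896, 0.0]
force: [-3.4, 3.7, 5.8]
grip_width: 0.523
grip_force: 54.8
```

There is a lateral force along the axis, and the fingertips are near rim height. I'll raise slightly and check how far the remote is offset along its length.

drive_tool --commands "0 0 0.1 0 0 0 30;0 0 0.15 0 0 0 30;0 0 0 0 0 0 30;0 0 0 0 0 0 30"

```text
time_s: 12.63
eef_pos: [633.4, -263.7, 50.3]
ee_rot: [0.001, 0.443, 0.896, -0.0]
force: [0.4, 0.6, -2.2]
grip_width: 0.517
grip_force: 52.8
```

```bash
python3 - <<'E'
from h import *
from rig import *
s=sense(); e=s["eef_pos"]; print(e,s["force"])
p=capture("scene"); g=p["pixels"].astype(int)
a=np.radians(-52.7); d=np.array([np.cos(a),np.sin(a),0]); n=np.array([-d[1],d[0],0])
mid=np.array(proj(p,[e[0],e[1],e[2]-10]))
dark=(g.max(2)<95)&(g.max(2)-g.min(2)<40)
for r in range(int(mid[1])-6,int(mid[1])+9):
    c=np.where(dark[r,360:470])[0]+360
    if len(c): print(r,c.min(),c.max(),len(c))
def ext(off,z0):
    X=[]
    for i in(1,-1):
        for j in(1,-1):
            for k in((96.5-5,23),(96.5,23-5)):
                for z in(z0,z0+17): X.append(proj(p,np.array([e[0],e[1],z])+d*(off+i*k[0])+n*j*k[1]))
    X=np.array(X); return X[:,0].min().round(1),X[:,0].max().round(1),X[:,1].min().round(1),X[:,1].max().round(1)
for o in(-8,-4,0,4,8): print(o,ext(o,e[2]-18))
E
```

```text
[ 633.38175604 -263.68589691   50.27655325] [ 0.36095577  0.59719069 -2.19953867]
209 407 449 36
210 389 451 59
211 375 452 56
212 374 452 69
213 373 453 64
214 373 454 67
215 373 455 70
216 373 455 67
217 373 455 76
218 374 454 78
219 374 454 78
220 374 453 78
221 375 451 75
222 375 432 55
223 377 407 31
-8 (np.float64(369.1), np.float64(453.3), np.float64(206.9), np.float64(225.0))
-4 (np.float64(370.8), np.float64(454.9), np.float64(206.8), np.float64(225.0))
0 (np.float64(372.4), np.float64(456.6), np.float64(206.7), np.float64(224.9))
4 (np.float64(374.1), np.float64(458.3), np.float64(206.7), np.float64(224.8))
8 (np.float64(375.7), np.float64(459.9), np.float64(206.6), np.float64(224.7))
```

The remote sits about 3 mm short along its axis, and the earlier force came from the fingertips reaching the rim at z = 10. I'll shift it, lower with the tips just above the rim, and release.

drive_tool --commands "0.017 -0.022 -0.1 0 0 0 30;0 0 -0.08 0 0 0 30;0 0 -0.04 0 0 0 30;0 0 0 0 0 0 30;0 0 0 0 0 0 30"

```text
time_s: 13.1
eef_pos: [634.2, -265.4, 26.1]
ee_rot: [-0.001, 0.444, 0.896, 0.0]
force: [0.7, -0.1, -1.0]
grip_width: 0.523
grip_force: 52.8
```

drive_tool --commands "0 0 0.01 0 0 0 55;0 0 0.01 0 0 0 60;0 0 0 0 0 0 70;0 0 0 0 0 0 70;0 0 0.1 0 0 0 80;0 0 0.2 0 0 0 80;0 0 0.3 0 0 0 80;0 0 0.4 0 0 0 80;-0.2 0.2 0.4 0 0 0 80;-0.4 0.1 0 0 0 0 80;-0.4 0.1 0 0 0 0 80;-0.4 0.1 0 0 0 0 80;-0.4 0.1 0 0 0 0 80;-0.4 0.1 0 0 0 0 80;-0.4 0.1 0 0 0 0 80;-0.4 0.1 0 0 0 0 80;0 0 0 0 0 0 80"

```text
time_s: 14.52
eef_pos: [332.2, -175.3, 162.8]
ee_rot: [-0.002, 0.444, 0.896, 0.0]
force: [-0.2, -1.0, 0.1]
grip_width: 0.796
grip_force: 0.0
```

```bash
python3 - <<'E'
from h import *
from fit import fit
from rig import *
s=sense(); print(s["eef_pos"],s["force"],s["time_s"])
p=capture("scene"); q=capture("top")
for P,b,n in((p,(355,475,205,245),"scene"),(q,(340,440,130,220),"top")):
    g=P["pixels"].astype(int); m=((g.max(2)<100)&(g.max(2)-g.min(2)<45)).astype(np.uint8)*255
    M=np.zeros_like(m); M[b[2]:b[3],b[0]:b[1]]=m[b[2]:b[3],b[0]:b[1]]; M=cv2.morphologyEx(M,cv2.MORPH_CLOSE,np.ones((5,5),np.uint8))
    for z in(4,9):
        v,c,bb=fit(P,M,[633,-264,np.radians(-52.6)],z); print(n,z,v[:2].round(1),np.degrees(v[2]).round(1),c.round(2),bb)
A=cv2.resize(p["pixels"][195:250,355:475],(600,275),interpolation=cv2.INTER_CUBIC)
B=cv2.resize(q["pixels"][130:215,140:440],(600,170),interpolation=cv2.INTER_CUBIC)
C=cv2.resize(p["pixels"][140:220,170:370],(350,140),interpolation=cv2.INTER_CUBIC)
o=np.zeros((590,600,3),np.uint8); o[:275]=A; o[277:447]=B; o[449:589,:350]=C; cv2.imwrite("pics/f.png",o)
E
```

```text
[ 332.18746776 -175.26290889  162.80233186] [-0.15322206 -1.00864155  0.07652243] 14.5167
scene 4 [ 638.7 -262.3] -54.0 0.21 (374, 218, 81, 16)
scene 9 [ 630.  -265.5] -53.8 0.28 (374, 218, 81, 16)
top 4 [ 633.  -262.3] -53.2 0.3 (363, 146, 61, 53)
top 9 [ 631.4 -261.1] -53.3 0.34 (363, 146, 61, 53)
```

View pics/f.png

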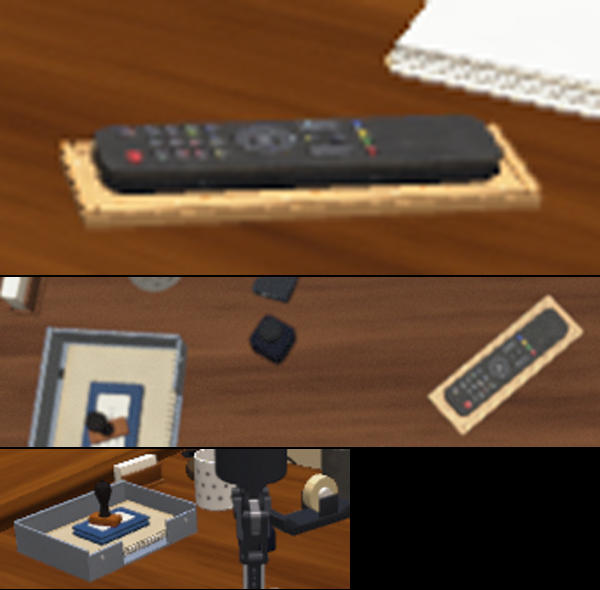

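The remote lies buttons up inside the rest, with about 1 mm of centring error, under 1° of yaw and its edges parallel to the rest. The pile is flat, the stamp stands, and the robot is clear. I'll hand it in.

```bash
python3 -c "
from rig import *
print(finish_job())"
```

```text
the job is handed in; nothing more can be done
None
```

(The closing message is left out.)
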